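# Let one wide till roll out of the dispenser

## Task

The till printer needs a fresh wide paper roll: with a fingertip, press down the side lever of the dispenser that holds the wide rolls, so that its gate lifts, keep it down until one roll has run out into the tray, then let the lever come back up. Just the one roll: do not touch or pick up the rolls themselves, and leave the narrow-roll dispenser and everything else on the desk alone.

Things in the scene. Friction and masses are not known exactly. Their poses are not given: they have to be found in the camera images.
- wide: the dispenser of wide rolls, fixed to the desk: a grey sheet-metal chute 266 mm long, 91 mm wide, sloping down at 0.13 rad towards its -x (front), where it ends in an open tray with a 22 mm lip. Origin on the desk under the first roll; x runs up the chute, y to the left. Rolls wait at about x = 0, 50 and 100 mm; one in the tray lies at x = -78 mm, 41 mm above the desk.
- wide_lever (a joint): rocking aluminium lever of the wide dispenser; its pivot lies along the dispenser's y, at x = -4 mm, 71 mm above the desk. 0 rad: at rest, gate down, tab up; 0.70 rad: tab down on its stop, gate up, hold-back bar down before the second roll. One roll leaves per press, at 0.55 rad, and is in the tray 0.7 s later (let go sooner, the gate catches it); the next moves up on the way back. Springs back; 2 to 8 N press it.
- wide_tab (a point): middle of the top face of the thumb tab (42 mm along the lever, 36 mm across, 3 mm thick), on the right (-y) of the wide dispenser, 75 mm uphill of the pivot, 68 mm right of the centre line, 18 mm from either side edge. At rest it slopes up 0.35 rad away from the pivot, 99 mm above the desk; pressed, it slopes down 0.35 rad, 47 mm up, straight below. Roll tops beside it are 80 to 92 mm up.
- wide_roll1: the first (lowest) wide roll, resting against the gate: a wound white paper roll on a core, 80 mm wide, 50 mm in diameter, lying across the chute. Origin at its centre.
- wide_roll2: the second wide roll, the same size, behind the first. Origin at its centre.
- wide_roll3: the third wide roll, the same size, the highest. Origin at its centre.
- wide_tray (a point): where the centre of a roll lies when it rests in the tray of the wide dispenser against the front lip.
- narrow: the dispenser of narrow rolls, of the same make and finish but only 68 mm wide, with three rolls 57 mm wide and 50 mm in diameter. Origin and axes as for the wide one. The two may stand either way round on the desk. To be left alone.
- narrow_lever (a joint): the rocking lever of the narrow dispenser, as the other; to be left at rest (0).
- narrow_roll1: first narrow roll, 57 mm wide, 50 mm in diameter. Origin at its centre. To be left where it is.
- stamp: rubber stamp with a turned wooden handle, 36 mm square, 78 mm tall, standing between the dispensers. Origin at the centre of its underside. To be left alone, as are all the things below.
- ink_pad: flat dark stamp pad, 62 x 94 x 17 mm. Origin at the centre of its underside.
- pen_box: square wooden pen box, 75 x 75 x 95 mm, pens standing out to 140 mm. Origin at the centre of its underside.
- mug: white mug, 80 mm across, 92 mm tall. Origin at the centre of its underside.
- stapler: black stapler, 135 x 38 x 60 mm. Origin at the centre of its underside.
- tape: black desk tape dispenser, 125 x 52 x 90 mm. Origin at the centre of its underside.
- clip_pot: black round paper-clip pot, 60 mm across, 38 mm tall. Origin at the centre of its underside.
Things that resemble listed ones, but are neither listed nor needed, are in the scene too. Leave any orange look-alike of the wide_roll3 alone.

How it is judged (in metres and radians):
On the way, in this order (a step that is already met when the one before it is completed fails the run):
1. the wide dispenser's lever is pressed down (past 0.45 rad) (value of joint wide_lever above 0.45 rad), for 0.05 s.
2. the first wide roll lies in the tray (centre within 12 mm of its place) (distance between wide_roll1 and wide_tray below 0.012 m), for 0.2 s.
At the end, for the whole second after the job is handed in: The first wide roll lies still in the wide tray (centre within 12 mm of its place at the lip), the wide lever is back at rest (under 0.06 rad), the other two wide rolls have moved up one place behind the closed gate, and the narrow lever and its first roll are as they were (distance between wide_roll1 and wide_tray below 0.012 m and linear speed of wide_roll1 below 0.02 m/s and value of joint each of wide_lever, narrow_lever below 0.06 rad and x of wide_roll2 in the frame of wide between -0.02 and 0.015 m and x of wide_roll3 in the frame of wide between 0.035 and 0.065 m and distance between narrow_roll1 and narrow below 0.065 m); the robot touches nothing.
It fails at once if a second wide roll is let out past the gate (x of wide_roll2 in the frame of wide below -0.035 m).
It fails at once if the narrow dispenser's lever is pressed (more than 0.15 rad) (value of joint narrow_lever above 0.15 rad).
It fails at once if the robot touches a roll (more than 0.5 N) (contact force between any of the arm, the fingers and wide_roll1 above 0.5 N or contact force between any of the arm, the fingers and wide_roll2 above 0.5 N or contact force between any of the arm, the fingers and wide_roll3 above 0.5 N or contact force between any of the arm, the fingers and narrow_roll1 above 0.5 N).
It fails at once if a roll is lifted out of its chute (height (world z) of any of wide_roll1, wide_roll2, wide_roll3, narrow_roll1 above 0.1 m).
It fails at once if another thing on the desk is moved (more than 15 mm) (distance of any of stamp, ink_pad, pen_box, mug, stapler, tape, clip_pot from where it was at the start of the episode above 0.015 m).
It also fails if it takes over 40 s, if anything falls off the work surface, if the arm or the gripper's body presses on something with over 40 N, if the wrist force passes 120 N, or if a joint passes its speed limit or range.

## Robot

A 6-joint arm with a two-finger parallel gripper is mounted at the origin on the work surface. World frame = base frame: x ahead of the robot, y to its left, z up, the work surface at z = 0. Lengths are in mm, angles in degrees, forces in N, time in s.
With the tool pointing down it reaches from about 300 to 850 mm from the base axis. Payload 4.2 kg.
Tool frame: the origin (TCP) lies between the finger pads; the fingertips stand 25 mm ahead of it and the grasp point (between the pads) lies 6 mm ahead of it; x points along the fingers, y is the direction in which the jaws open and shut, and the axes are right-handed (so a half turn about x gives the same grasp; the last joint's range is limited). The gripper opens to 91 mm and grips with 3 to 60 N. Pads are 32 mm wide; open, the fingers measure 118 mm over their backs; the gripper's body (76 mm by 178 mm) begins 60 mm behind the grasp point.
Start: joints at [70.531, 18.312, 89.639, -0, 72.044, -1.146], TCP at [180.768, 545.86, 238.976] pointing down, gripper open.
Joint ranges: [-177.97, 177.97], [-48.28, 115.42], [12.27, 149.76], [-77.06, 257.06], [2.81, 150.46], [-146.56, 146.56]. Speed limits (degrees/s): [147.25, 147.25, 180, 180, 180, 180].

## Interface

Orientations are given as [roll, pitch, yaw] about the fixed x, y, z axes, in that order (R = Rz(yaw) Ry(pitch) Rx(roll)).
In Python, from workcell import env gives the robot as it stands.
- The arm moves only by the tool jog_arm, never from a script. Its argument "plan" is one flat list of numbers, 4 for each row, row after row: the shift along the tool's x, y, z in cm, then the turn about the tool's x in units of 6 degrees (1.0 is 6 degrees). In form: [tx, ty, tz, turn, tx, ty, tz, turn, ...]. A call has 1 to 12 rows; each row shifts and turns the commanded pose from where the row before left it, along the tool's axes as they then stand; what a row does not reach is not made up. A row lasts 1/12 s, in which the tool goes at most 41.7 mm and 7.16 degrees, less where a joint would pass 70% of its speed; a pose out of reach is approached as far as the arm can. A call with a gripper value outside its range is refused whole. "claw" is the finger opening in cm, from 0 to 9.12, set as the call begins (left out, the last holds). The fingers move at their own pace and stop on an object; "newtons" is the grip in N (left out, the last holds). Time passes only in rows, so rows that do not move let the fingers close. It gives the time, the measured TCP pose, the force and the opening at its end, in the units of the state.
- env.state(): the state, without advancing time (a new reading comes with each control period).
- env.grab_frame(name): name is "scene" or "top"; returns the picture (400x640x3 uint8, red, green, blue); there is no depth.
- env.calibration(name): a dict with "vertical_fov" (degrees; the focal length in pixels is half the picture's height over the tangent of half this angle, whatever the lens; pixels are square), "cx", "cy" (the principal point, pixels), "k1" (the pictures are not rectified: a ray, as slopes to the right and down, at radius r is drawn at 1 + k1 r^2 times it, then the intrinsics apply), "origin" and "orientation" of the camera in the world. Camera axes: x right, y down, z forward; pixel columns grow to the right and rows downward; lengths in mm; the calibration is good to about 2 mm. A picture is of the moment at which its call begins. calibration takes no time and is no camera call.
- env.job_done(): hands the job in, once; it reports no verdict.
The state is a dict: "time_s": time; "qpos": joint angles; "qvel": joint speeds; "effort": joint torques, N m; "ee_pos": TCP position; "ee_rot": TCP orientation; "force": force on the tool from outside, world axes, zero at the start; "torque": the same for the moment, N m; "gripper_width": finger opening in mm.
Only numpy, scipy, OpenCV 4.12 (cv2) and the standard library are available. Lean on these libraries where they do the work, as an engineer would, in place of code of your own. Each camera call takes 0.05 s, during which the arm holds its last target.

## Working session

There is one attempt and no reset: what is moved stays moved. The work goes in short steps, Python scripts to look and compute and a tool call to move; the robot and the scene stay as the last step left them, time stands still between calls to the robot, and variables do not carry over. Pictures are saved under pics/ and viewed, and the job is handed in when it is done.

Besides the shell and the picture viewer there is one more tool, called after "Call:" by a JSON object that holds its "api" and its "payload", one argument or row to a line. jog_arm: Moves the arm, as the interface text tells. Its arguments: {"type":"object","properties":{"plan":{"type":"array"},"claw":{"type":"number"},"newtons":{"type":"number"}},"required":["plan"]}

```bash
mkdir -p pics; python3 - <<'E'
from workcell import env
import cv2
for n in("scene","top"):
    cv2.imwrite(f"pics/{n}0.png",env.grab_frame(n)[:,:,::-1]); print(n,env.calibration(n))
print(env.state())
E
```

```text
scene {'vertical_fov': 53.237193484934295, 'cx': 319.14276074733345, 'cy': 199.93355381838415, 'k1': 0.009941883912991762, 'origin': array([941.85837528, 591.12606343, 974.24538345]), 'orientation': array([-139.35891151,   -0.1445733 ,  142.9493199 ])}
top {'vertical_fov': 53.8834941699804, 'cx': 317.29540866297293, 'cy': 191.66399748673987, 'k1': 0.008662492003143424, 'origin': array([ 327.18191359,  -15.77997759, 1247.41709878]), 'orientation': array([-171.95113293,    1.28253642,  -91.5504905 ])}
{'time_s': 0.1, 'qpos': array([ 7.05312999e+01,  1.83462848e+01,  8.96992125e+01, -1.69927428e-04,
        7.20413468e+01, -1.14419785e+00]), 'qvel': array([-0.05616584, -0.18556355, -0.1060613 , -0.03207626,  0.00889486,
       -0.05276713]), 'effort': array([ 1.16077594e-03, -4.13337636e+01, -2.32511687e+01,  7.30623049e-02,
        4.22214798e-02, -5.84295594e-05]), 'ee_pos': array([180.62971026, 545.47115957, 238.22265823]), 'ee_rot': array([ -91.03760222,   89.91315571, -109.36205198]), 'force': array([ 0.15142676,  0.66470313, -0.05998389]), 'torque': array([-0.02759301, -0.04534206,  0.01853368]), 'gripper_width': 91.19331882474998}
```

View pics/scene0.png

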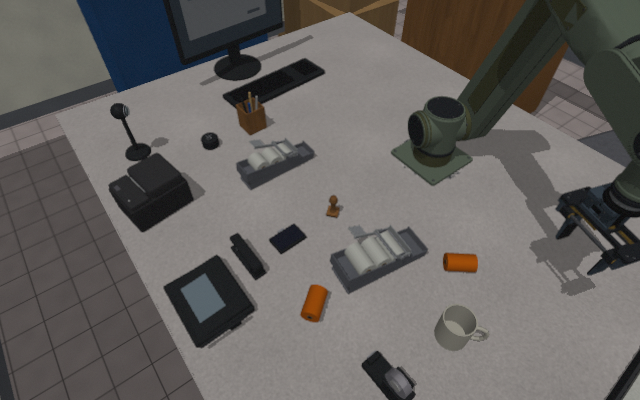

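View pics/top0.png

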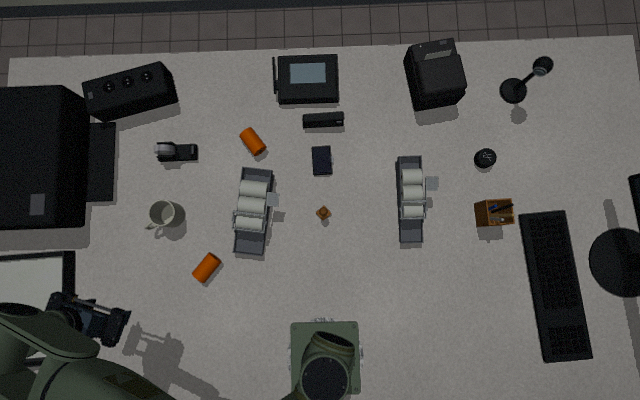

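The pictures show two dispensers. The left one in the top view, at (253,210), looks wider than the right one, at (411,200). I'll check this in close crops.

```bash
python3 - <<'E'
import cv2,numpy as np
t=cv2.imread("pics/top0.png");s=cv2.imread("pics/scene0.png")
a=cv2.resize(t[160:265,220:300],None,fx=5,fy=5,interpolation=cv2.INTER_CUBIC)
b=cv2.resize(t[145:250,380:450],None,fx=5,fy=5,interpolation=cv2.INTER_CUBIC)
cv2.imwrite("pics/c1.png",np.hstack([a,b]))
cv2.imwrite("pics/c2.png",cv2.resize(s[210:300,315:435],None,fx=6,fy=6,interpolation=cv2.INTER_CUBIC))
E
```

```text
(no output)
```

View pics/c1.png

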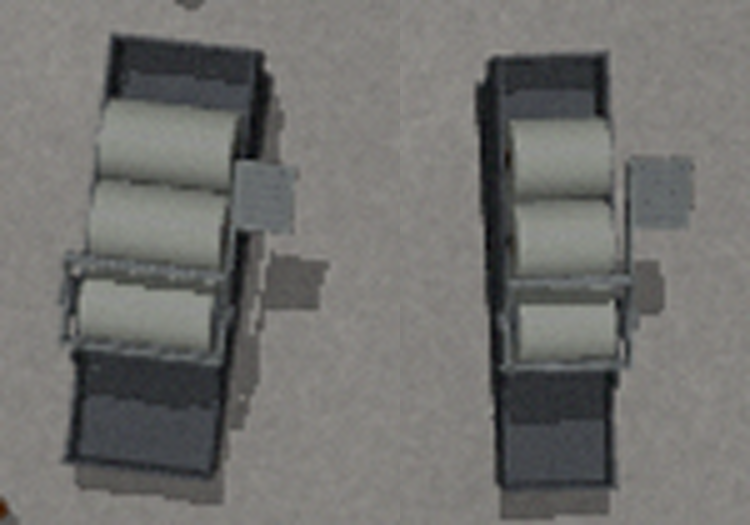

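View pics/c2.png

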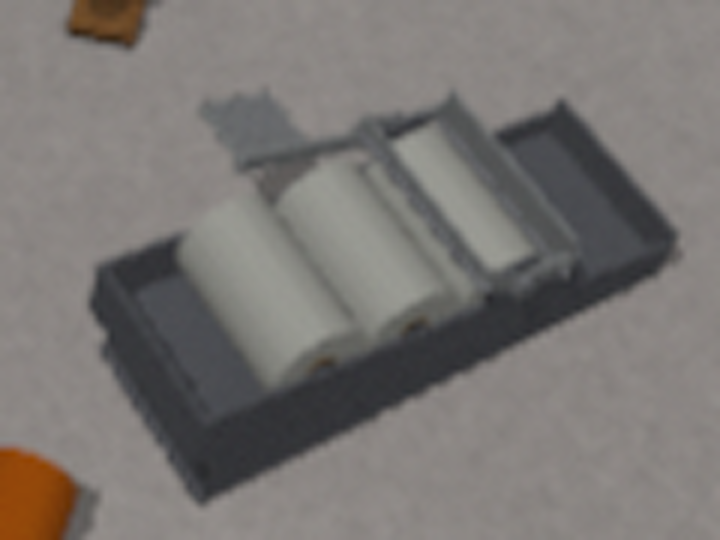

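Candidates for the wide dispenser's tab in the top view:
- Left dispenser: tab at (273,199). Its chute is about 30 px wide over about 86 px, and its rolls are wider.
- Right dispenser: tab at (512−380+..., ≈(432,183)). Its chute is about 22 px wide over about 86 px, so it is narrow.

I choose the left one. Its tray faces the robot and its tab is on the -y side. In the scene view that tab is at about (357,231). Next I triangulate.

```bash
cat > h.py <<'E'
import numpy as np,cv2
from scipy.spatial.transform import Rotation as Rn
from workcell import env
def ray(n,p):
    c=env.calibration(n);f=200/np.tan(np.radians(c['vertical_fov']/2))
    d=np.array([(p[0]-c['cx'])/f,(p[1]-c['cy'])/f]);u=d.copy()
    for _ in range(20):u=d/(1+c['k1']*(u@u))
    R=Rn.from_euler('xyz',c['orientation'],degrees=True).as_matrix()
    v=R@np.array([u[0],u[1],1]);return np.array(c['origin']),v/np.linalg.norm(v)
def tri(pt,ps):
    o1,v1=ray('top',pt);o2,v2=ray('scene',ps)
    t=np.linalg.lstsq(np.stack([v1,-v2],1),o2-o1,rcond=None)[0]
    a=o1+t[0]*v1;b=o2+t[1]*v2;return (a+b)/2,np.linalg.norm(a-b)
def plane(n,p,z):
    o,v=ray(n,p);return o+v*(z-o[2])/v[2]
def proj(n,X):
    c=env.calibration(n);f=200/np.tan(np.radians(c['vertical_fov']/2))
    R=Rn.from_euler('xyz',c['orientation'],degrees=True).as_matrix()
    q=R.T@(np.asarray(X)-c['origin']);u=q[:2]/q[2];u=u*(1+c['k1']*(u@u))
    return u*f+[c['cx'],c['cy']]
E
python3 - <<'E'
from h import *
T=lambda x,y:(220+x/5-.4,160+y/5-.4)
S=lambda x,y:(315+x/6-.4,210+y/6-.4)
P={}
for k,a,b in [('tab',(265,197.5),(252,124)),('A',(110,37),(205,422)),('B',(262,52),(100,268)),('C',(68,462),(672,238)),('D',(213,474),(562,103))]:
    P[k],g=tri(T(*a),S(*b));print(k,P[k].round(1),round(g,1))
x=(P['A']+P['B']-P['C']-P['D'])[:2]/2;y=(P['A']+P['C']-P['B']-P['D'])[:2]/2
print('len',np.hypot(*x),'wid',np.hypot(*y),np.degrees(np.arctan2(x[1],x[0])),np.degrees(np.arctan2(-y[0],y[1])))
# tab corners on the sloped surface: top crop
yaw=np.arctan2(x[1],x[0]);R=np.array([[np.cos(yaw),-np.sin(yaw)],[np.sin(yaw),np.cos(yaw)]])
mid=(P['A']+P['B']+P['C']+P['D'])[:2]/4
print('mid',mid,'tab in chute axes rel mid',R.T@(P['tab'][:2]-mid))
# narrow check
T2=lambda x,y:(380+(x-400)/5-.4,145+y/5-.4)
q=[plane('top',T2(*p),55)[:2] for p in((492,58),(606,55),(500,484),(614,484))]
print('narrow wid',np.hypot(*(q[0]-q[1])),np.hypot(*(q[2]-q[3])),'len',np.hypot(*(q[0]-q[2])))
for p in [(235,160),(298,167),(293,234),(233,228)]:print(plane('top',T(*p),99).round(1))
E
```

```text
tab [471.5 138.9  97.4] 2.3
A [576.3 234.7  75.5] 0.5
B [563.6 144.   70.7] 4.4
C [319.6 272.   27.6] 3.4
D [308.1 184.1  30.7] 8.8
len 258.9706032642657 wid 90.13068822852716 -8.59405350013231 -7.698327449295222
mid [441.92115805 208.72055757] tab in chute axes rel mid [ 39.68772193 -64.6356765 ]
narrow wid 69.93888201130099 67.75812664409642 len 260.7806617429337
[495.  155.4  99. ]
[489.7 118.1  99. ]
[450.  121.6  99. ]
[454.6 156.9  99. ]
```

The tab is at about (472,138.5,98) and the dispenser yaw is about -8.2°. The chute measures 90 mm wide, against 69 mm for the other, so the choice is confirmed. Now I work out the moves, with closed fingers pointing down and the jaw axis along the dispenser's y.

```bash
cat > d.py <<'E'
from h import *
import sys
def d(target):
    s=env.state();R=Rn.from_euler('xyz',s['ee_rot'],degrees=True).as_matrix()
    print('t',s['time_s'],'ee',s['ee_pos'].round(1),'F',s['force'].round(2),'w',s['gripper_width'].round(1),'q',s['qpos'].round(1))
    print(R.round(3));print('shift cm',(R.T@(np.array(target)-s['ee_pos'])/10).round(2),'tooly yaw',np.degrees(np.arctan2(R[1,1],R[0,1])).round(2))
d([float(a) for a in sys.argv[1:4]])
E
python3 d.py 474 136 150
python3 -c "
from h import *
from math import *
y=radians(-8.2)
print(np.array([472,138.5])+2*np.array([sin(y),-cos(y)])+4*np.array([cos(y),sin(y)]))"
```

```text
[475.67384706 135.9499318 ]Traceback (most recent call last):
  File "d.py", line 7, in <module>
    d([float(a) for a in sys.argv[1:4]])
    ~^^^^^^^^^^^^^^^^^^^^^^^^^^^^^^^^^^^
  File "d.py", line 5, in d
    print('t',s['time_s'],'ee',s['ee_pos'].round(1),'F',s['force'].round(2),'w',s['gripper_width'].round(1),'q',s['qpos'].round(1))
                                                                                ^^^^^^^^^^^^^^^^^^^^^^^^
AttributeError: 'float' object has no attribute 'round'
```

```bash
sed -i "s/s\['gripper_width'\].round(1)/round(s['gripper_width'],1)/" d.py; python3 d.py 475 136 190
```

```text
t 0.1 ee [180.6 545.5 238.2] F [ 0.15  0.66 -0.06] w 91.2 q [70.5 18.3 89.7 -0.  72.  -1.1]
[[-0.001  0.314  0.949]
 [-0.001  0.949 -0.314]
 [-1.    -0.002 -0.   ]]
shift cm [  4.87 -29.61  40.82] tooly yaw 71.68
```

Call:
{"api": "jog_arm", "payload": {
  "plan": [0,-1.2,1.6,0,0,-2.2,3,0,0,-2.2,3,0,0,-2.2,3,0,0,-2.2,3,0,0,-2.2,3,0,0,-2.2,3,0,0,-2.2,3,0,0,-2.2,3,0,0,-2.2,3,0,0,-2.2,3,0,0,-2.2,3,0],
  "claw": 0,
  "newtons": 10
}}

```text
time_s: 1.1
ee_pos: [429.9, 194.2, 238.8]
ee_rot: [-157.2, 90.0, -175.5]
force: [0.4, 0.3, 0.4]
gripper_width: 14.1
```

```bash
python3 d.py 475 136 190
```

```text
t 1.1 ee [429.9 194.2 238.8] F [0.42 0.33 0.41] w 14.1 q [ 22.9   9.  102.4   0.   68.7 -48.8]
[[-0.     0.314  0.949]
 [-0.     0.949 -0.314]
 [-1.    -0.    -0.   ]]
shift cm [ 4.88 -4.1   6.11] tooly yaw 71.68
```

Call:
{"api": "jog_arm", "payload": {
  "plan": [0,-2,3,0,0,-2.1,3.2,0,0,0,0,-1,0,0,0,-0.7,1.5,0,0,0,1.5,0,0,0,1,0,0,0,0,0,0,0,0,0,0,0]
}}

```text
time_s: 1.85
ee_pos: [475.0, 137.5, 198.5]
ee_rot: [-159.0, 89.9, -167.1]
force: [-0.1, 0.1, -0.1]
gripper_width: 0.2
```

```bash
python3 d.py 475 136 135; python3 - <<'E'
from h import *
s=env.grab_frame('scene')[:,:,::-1];t=env.grab_frame('top')[:,:,::-1]
a=cv2.resize(s[150:300,300:440],None,fx=3.9,fy=3.9,interpolation=cv2.INTER_CUBIC)
b=cv2.resize(t[150:265,230:300],None,fx=5,fy=5.087,interpolation=cv2.INTER_CUBIC)
b=cv2.resize(b,(230,a.shape[0]));cv2.imwrite('pics/c3.png',np.hstack([a,b]))
E
```

```text
t 1.85 ee [475.  137.5 198.5] F [-0.14  0.05 -0.07] w 0.2 q [ 14.8  12.9 103.4   0.   63.7 -67.1]
[[-0.001  0.141  0.99 ]
 [-0.     0.99  -0.141]
 [-1.    -0.001 -0.001]]
shift cm [ 6.35 -0.15  0.03] tooly yaw 81.88
```

View pics/c3.png

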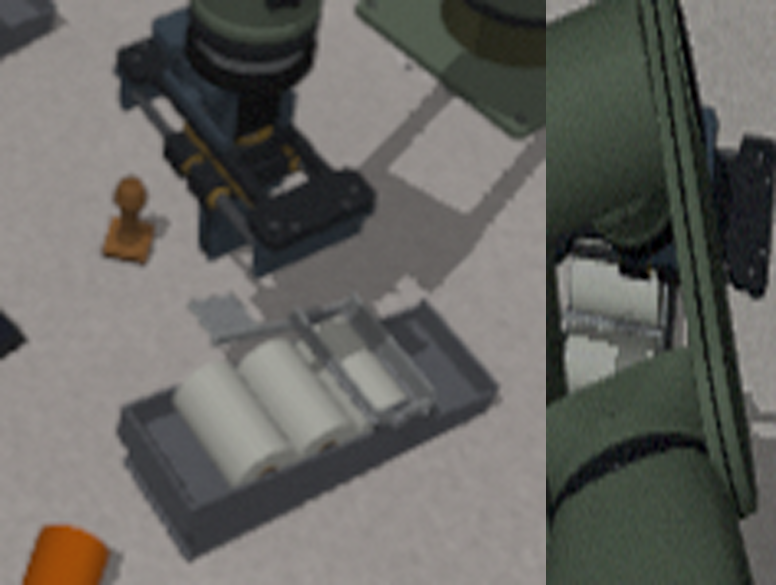

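```bash
python3 - <<'E'
from h import *
for z in (173.5,198,235,252): 
    p=proj('scene',[475,137.5,z]);print(z,p.round(1),((p-[300,150])*3.9).round())
E
```

```text
173.5 [356.9 213. ] [222. 246.]
198 [357.7 206.9] [225. 222.]
235 [358.8 197.3] [229. 184.]
252 [359.4 192.7] [231. 166.]
```

```bash
python3 - <<'E'
from h import *
s=env.grab_frame('scene')[:,:,::-1]
cv2.imwrite('pics/c4.png',cv2.resize(s[145:245,315:405],None,fx=6,fy=6,interpolation=cv2.INTER_CUBIC))
E
```

```text
(no output)
```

View pics/c4.png

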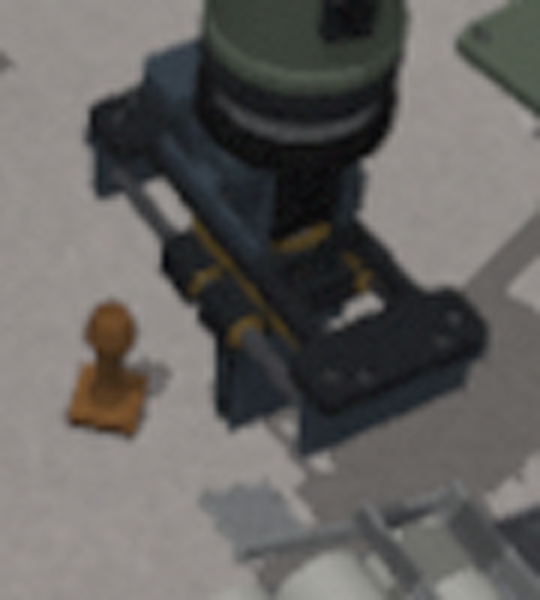

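The fingertip stands directly above the tab, which is at about crop (250,515); the projected tip at (252,408) agrees. I lower to just above contact.

Call:
{"api": "jog_arm", "payload": {
  "plan": [1.5,-0.1,0,0,1.5,0,0,0,1.5,0,0,0,1,0,0,0,0.5,0,0,0,0,0,0,0]
}}

```text
time_s: 2.5
ee_pos: [474.9, 136.5, 138.4]
ee_rot: [-159.0, 89.9, -167.1]
force: [-0.4, -0.1, -0.3]
gripper_width: 0.5
```

```bash
python3 - <<'E'
from h import *
s=env.grab_frame('scene')[:,:,::-1];print(env.state()['ee_pos'],env.state()['force'])
cv2.imwrite('pics/c5.png',cv2.resize(s[185:285,315:435],None,fx=6,fy=6,interpolation=cv2.INTER_CUBIC))
E
```

```text
[475.345332   136.64647252 139.08609976] [-0.11760265 -0.16606698  0.62901982]
```

View pics/c5.png

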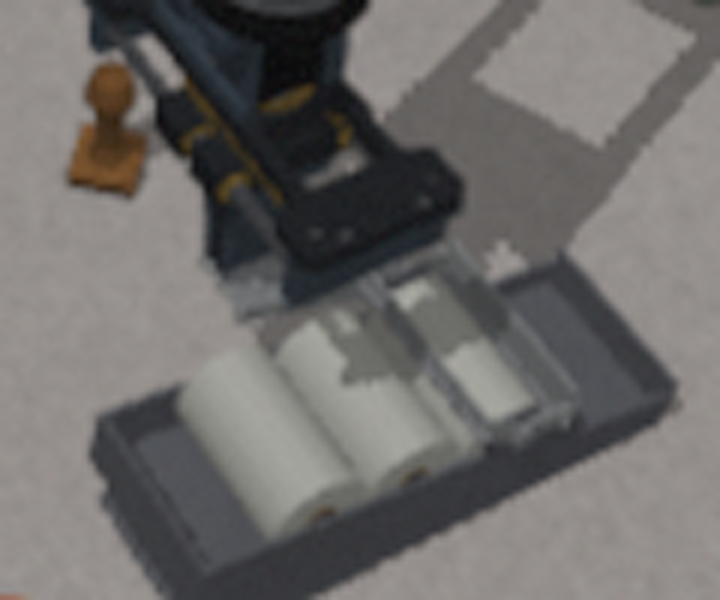

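The tip is just above the tab at crop (245,270) and clear of the rolls. I press in stages.

Call:
{"api": "jog_arm", "payload": {
  "plan": [1,0,0,0,1,0,0,0,1,0,0,0,1,0,0,0,0.8,0,0,0,0,0,0,0]
}}

```text
time_s: 3.05
ee_pos: [475.1, 136.5, 89.5]
ee_rot: [-163.7, 89.9, -171.8]
force: [1.2, 0.9, 1.1]
gripper_width: 0.6
```

Call:
{"api": "jog_arm", "payload": {
  "plan": [0.4,0,0,0,0.4,0,0,0,0,0,0,0]
}}

```text
time_s: 3.3
ee_pos: [474.2, 136.6, 82.3]
ee_rot: [-175.4, 89.9, 176.5]
force: [-1.7, 1.4, 4.2]
gripper_width: 0.4
```

```bash
python3 - <<'E'
from h import *
s=env.grab_frame('scene')[:,:,::-1];print(env.state()['ee_pos'],env.state()['force'])
cv2.imwrite('pics/c6.png',cv2.resize(s[185:285,315:435],None,fx=6,fy=6,interpolation=cv2.INTER_CUBIC))
E
```

```text
[474.28340416 136.63633581  82.61330941] [-1.60109741 -0.11364603  4.94296602]
```

View pics/c6.png

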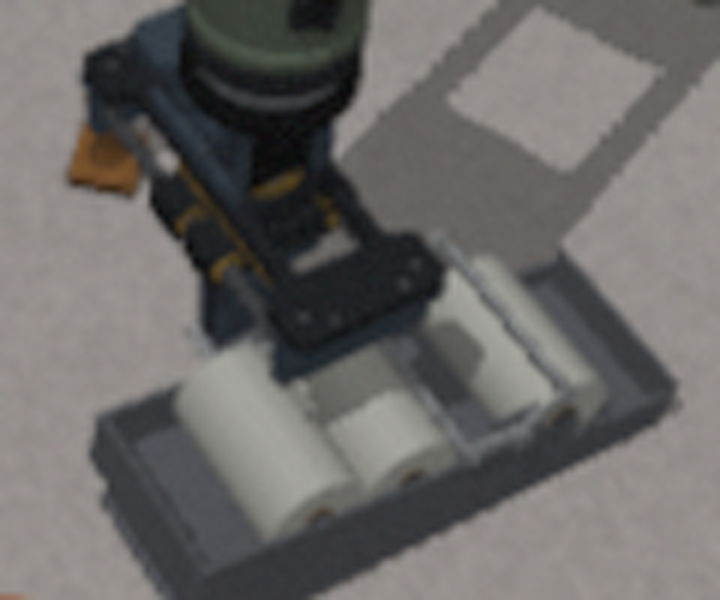

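The gate is up and the first roll is passing under it at about crop (540,360). The hold-back bar is in front of roll 2. I hold here.

Call:
{"api": "jog_arm", "payload": {
  "plan": [0.1,0,0,0,0,0,0,0,0,0,0,0,0,0,0,0,0,0,0,0,0,0,0,0,0,0,0,0,0,0,0,0,0,0,0,0,0,0,0,0,0,0,0,0,0,0,0,0]
}}

```text
time_s: 4.35
ee_pos: [475.1, 136.5, 81.9]
ee_rot: [-148.9, 90.0, -157.0]
force: [-2.6, -0.4, 4.4]
gripper_width: 0.7
```

```bash
python3 - <<'E'
from h import *
s=env.grab_frame('scene')[:,:,::-1];print(env.state()['ee_pos'],env.state()['force'])
cv2.imwrite('pics/c7.png',cv2.resize(s[185:285,315:435],None,fx=6,fy=6,interpolation=cv2.INTER_CUBIC))
E
```

```text
[475.15791532 136.51773758  81.90215269] [-2.57573405  0.46010948  4.31033262]
```

View pics/c7.png

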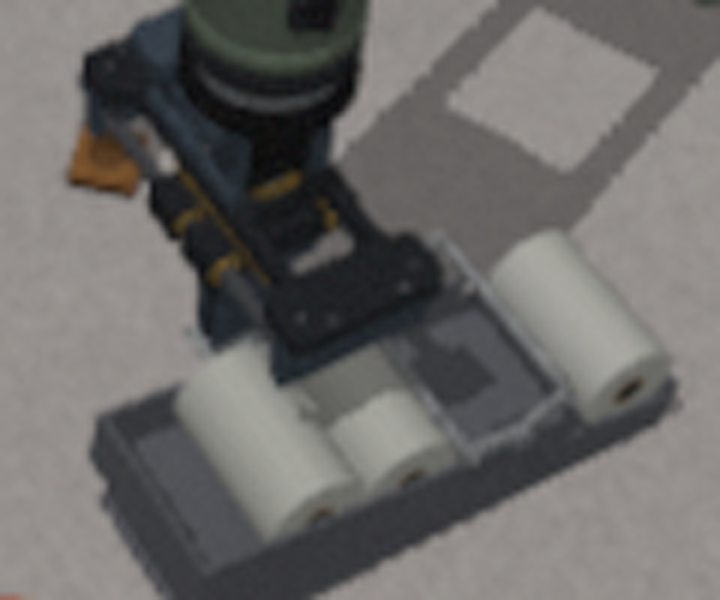

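Roll 1 lies against the lip at about crop (585,325). Next I lift straight up so the lever can return.

Call:
{"api": "jog_arm", "payload": {
  "plan": [-1.5,0,0,0,-2,0,0,0,-2,0,0,0,-2,0,0,0,-2,0,0,0,-2,0,0,0,-1.5,0,0,0,-1,0,0,0,0,0,0,0,0,0,0,0]
}}

```text
time_s: 5.23
ee_pos: [475.3, 136.5, 221.5]
ee_rot: [12.8, 90.0, 4.7]
force: [0.5, 0.4, -0.6]
gripper_width: 0.5
```

Call:
{"api": "jog_arm", "payload": {
  "plan": [0,-1.5,0,0,0,-3,0,0,0,-3,0,0,0,-3,0,0,0,-3,0,0,0,-1.5,0,0,0,0,0,0,0,0,0,0,0,0,0,0]
}}

```text
time_s: 5.98
ee_pos: [453.8, -11.4, 221.1]
ee_rot: [161.5, 89.9, 153.4]
force: [0.1, 0.9, 0.1]
gripper_width: 0.7
```

```bash
python3 - <<'E'
from h import *
s=env.grab_frame('scene')[:,:,::-1];print(env.state()['ee_pos'],env.state()['force'])
t=env.grab_frame('top')[:,:,::-1]
cv2.imwrite('pics/s8.png',s);cv2.imwrite('pics/t8.png',t)
cv2.imwrite('pics/c8.png',cv2.resize(s[185:285,315:435],None,fx=6,fy=6,interpolation=cv2.INTER_CUBIC))
E
```

```text
[453.97210909 -11.16057625 221.28408453] [ 1.11074387 -0.14206373 -0.14272164]
```

View pics/c8.png

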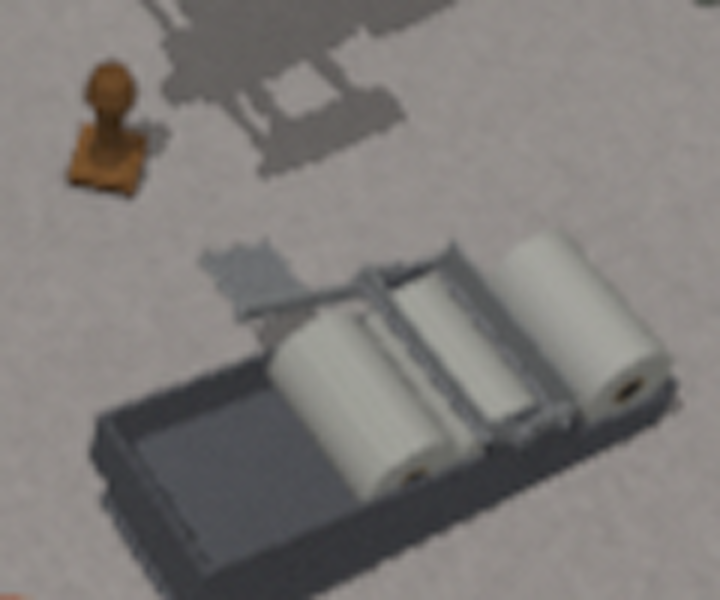

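View pics/s8.png

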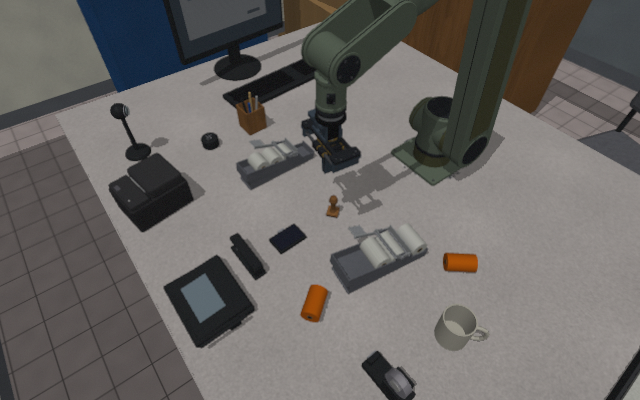

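View pics/t8.png

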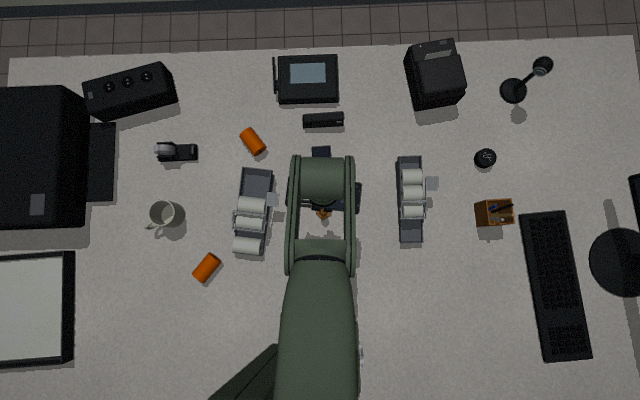

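Roll 1 lies in the tray at crop (585,325), unchanged since the last picture. Rolls 2 and 3 have moved up behind the closed gate. The tab is back at crop (250,275), where it was at rest. The stamp and the narrow dispenser look unchanged, and the arm is clear.

```bash
python3 -c "
from workcell import env
print(env.job_done())"
```

```text
the job is handed in; nothing more can be done
None
```

I pressed the wide dispenser's lever down with the closed fingertips and held it until the first roll had run out. Then I lifted straight up, moved the arm clear and handed the job in at about 6 s. `env.job_done()` reports no verdict.

- **Which dispenser:** I chose the left one in the top view. Its chute measured about 90 mm wide, against about 69 mm for the other.
- **Tab position:** it triangulated to 97 mm above the desk, against 99 mm in the text, with a 2 mm gap between the two rays. One of the chute corners I used for the yaw had a gap of 9 mm.
- **Press:** the force on the tool was about 4–5 N with the lever down.
- **Last pictures:**
  - One roll lies against the tray lip, and the other two have moved up behind the closed gate.
  - The wide tab is back where it was at rest.
  - The narrow dispenser and the stamp look unchanged, and the arm touches nothing.

No check failed. I judged the roll positions and the lever's return by eye in the pictures and did not measure them in mm or rad. The robot's state does not report the lever angles.

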